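# Clamp the coffee dripper's arm at its height mark and keep holding it

## Task

The dripper arm of the pour-over coffee stand has slid to the bottom of its post. Pinch its black handle together with the open steel cam lever, raise the arm until the top of its sliding clamp is just below the black rubber marker ring on the post (do not push the ring along) with the dripper's outlet over the middle of the glass, and only there, while holding it at that height, squeeze the lever fully shut. Leave the glass and the things around in their places, and finish with the fingers still squeezing handle and lever together: do not let go.

Things in the scene. Friction and masses are not known exactly. Their poses are not given: they have to be found in the camera images.
- stand: Pour-over coffee stand, too heavy to move: dark wooden board 235 x 150 x 18 mm with an upright round steel post (14 mm thick, tip 291 mm above the worktop). Origin: foot of the post's axis on the worktop; x runs along the board's middle to the glass's place on a steel drip plate (105 mm off, top 20 mm up), z up. The board reaches from x = -55 to 180 mm.
- lift_bush (a joint): Height of the dripper arm on the post (m): 0 = resting on the low stop collar (clamp middle 150 mm above the worktop), up to 0.105; grows upward. The arm with dripper, handle and lever weighs 0.2 to 0.4 kg and falls back to the stop unless it is held or clamped.
- dripper_arm (a joint): Swing of the arm about the post (rad), -0.6 to 0.6: 0 = dripper above the stand's x axis, handle along the stand's -x; positive is counter-clockwise from above. It swings easily while the lever is open.
- cam_lever (a joint): Angle of cam lever to handle (rad): 0 = shut, parallel; up to 0.6 open. Turns level on an upright pin 24 mm from the post's axis towards the handle and 9 mm to its -y side; stays where left. Stiff: about 7 N at lever_face moves it, so a lighter pinch (or one to a few mm under the open width) leaves it open. Below 0.3 rad it begins to grip the post; 9 N shuts it fully.
- marker_ring (a joint): Height setting of the rubber marker ring on the post (m): its underside is 203 mm + this value above the worktop. It sits tight on the post but slides if pushed with more than about 12 N.
- clamp_top (a point): Centre of the top of the sliding clamp (steel flange of 26 mm diameter round the post), 18 mm above the middle height of arm handle and lever; on the post's axis. The mark is set when this top is just below the marker ring.
- marker_low (a point): Centre of the underside of the black rubber marker ring (23 mm diameter, 6 mm high) on the post's axis.
- grip_handle: Black straight handle fixed to the arm, on the far side of the post from the dripper: bar 10 mm thick, 20 mm high, from 25 to 129 mm from the post's axis. Origin: on the post's axis at the bar's middle height; its x axis points from the post to the dripper (so the bar lies along -x), z up; the bar's faces are at y = +4 and +14 mm.
- handle_face (a point): Middle of the handle's outer (+y) face, 90 mm from the post's axis: place for one finger. Axes as grip_handle.
- lever_paddle: Steel paddle of the cam lever, 8 mm thick, 20 mm high, about 100 mm long, beside the handle on its -y side. Origin: on the lever's pin at the handle's middle height; its x axis is parallel to the handle's when shut and turns with the lever (the paddle lies along -x; open, its end is swung out to the -y side).
- lever_face (a point): Middle of the lever's outer (-y) face, 66 mm from its pin: place for the other finger. Over handle and lever here: 27 mm when shut, 54 to 61 mm when open. When shut this point is 90 mm from the post, straight across from handle_face.
- outlet (a point): Centre of the lower opening (18 mm wide) of the white conical dripper, 105 mm from the post's axis, away from the handle, 24 mm below the handle's middle height. The dripper's rim is 100 mm wide and 45 mm above the handle's middle height.
- glass: Amber drinking glass, 79 mm wide, 97 mm high, mouth about 70 mm, standing on the stand's drip plate under the dripper. Origin: centre of its underside.
- second_glass: Amber drinking glass, 78 mm wide, 97 mm high, on the worktop to the right; leave alone. Origin: centre of its underside.
- sugar_tin: Dark square tin with a wooden lid, 92 mm wide, 120 mm high, on the worktop to the right; leave alone. Origin: centre of its underside.
- teaspoon: Steel teaspoon 130 mm long, lying on the worktop to the left; leave alone. Origin: its middle.
Mind the look-alikes: they are no part of the job. Leave any yellow look-alike of the glass alone.

How it is judged:
By the outcome, as a careful person would: the job done as asked, in the order asked, and still so for the second after the job is handed in, while the arm keeps its last pose, push and grip.
It also fails if it takes over 35 s, if anything falls off the work surface, if the arm or the gripper's body presses on something with over 40 N, if the wrist force passes 120 N, or if a joint passes its speed limit or range.

## Robot

A 6-joint arm with a two-finger parallel gripper is mounted at the origin on a cart in front of the work surface, level with it; the furniture and walls round the work are solid. World frame = base frame: x ahead of the robot, y to its left, z up, the work surface at z = 0. Lengths are in m, angles in rad, forces in N, time in s.
With the tool pointing down it reaches from about 0.35 to 0.775 m from the base axis. Payload 7.3 kg.
Tool frame: the origin (TCP) lies between the finger pads; the fingertips stand 25 mm ahead of it and the grasp point (between the pads) lies 6 mm ahead of it; z points along the fingers, y is the direction in which the jaws open and shut (so a half turn about z gives the same grasp; the last joint's range is limited). The gripper opens to 92 mm and grips with 3 to 60 N. Pads are 19 mm wide; open, the fingers measure 130 mm over their backs; the gripper's body (75 mm by 190 mm) begins 47 mm behind the grasp point.
Start: joints at [1.088, 0.342, 1.524, -0, 1.275, -0.146], TCP at [0.173, 0.496, 0.252] pointing down, gripper open.
Joint ranges: [-2.53, 2.53], [-0.77, 2.02], [0.04, 2.7], [-1, 4.14], [0.28, 2.66], [-3.11, 3.11]. Speed limits (rad/s): [2.57, 2.57, 3.14, 3.14, 3.14, 3.14].

## Interface

Orientations are given as a unit quaternion [x, y, z, w].
In Python, from plant import bot, imaging gives the robot as it stands. The module is installed in compiled form; this text tells all that it offers.
- The arm moves only by the tool jog_arm, never from a script. Its argument "moves" is one flat list of numbers, 7 for each row, row after row: the shift along the world's x, y, z in m, then the turn, a rotation vector about the world's x, y, z in degrees, then the closure in counts, from 0 (fully open) to 255 (shut). In form: [dx, dy, dz, ax, ay, az, hand, dx, dy, dz, ax, ay, az, hand, ...]. A call has exactly 8 rows; each row is the pose to reach, as a shift and turn from the pose commanded when the call began; what a row does not reach only later rows make up. A row lasts 1/8 s, in which the tool goes at most 62.5 mm and 10.7 degrees, less where a joint would pass 70% of its speed; a pose out of reach is approached as far as the arm can. A call with a gripper value outside its range is refused whole. The fingers move at their own pace and stop on an object; "squeeze" is the grip in N (left out, the last holds). Time passes only in rows, so rows that repeat a pose let the fingers close, or fill a call up. It gives the time, the measured TCP pose, the force and the opening at its end, in the units of the state.
- bot.get_obs(): the state, without advancing time (a new reading comes with each control period).
- imaging.capture(name): name is "scene" or "top" or "wrist"; returns a dict with "pixels" (480x640x3 uint8, red, green, blue), "range_z" (480x640 float32, m along the optical axis (not along the pixel's ray), 0 where there is no reading), "fov_y" (degrees; the focal length in pixels is half the picture's height over the tangent of half this angle, whatever the lens; pixels are square), "cx", "cy" (the principal point, pixels), "R" (3x3) and "t" (3): a world point X has camera coordinates R X + t. Camera axes: x right, y down, z forward; pixel columns grow to the right and rows downward; lengths in m; the calibration is good to about 2 mm. A picture is of the moment at which its call begins.
- bot.sign_off(): hands the job in, once; it reports no verdict.
Trained networks look in a picture, given as the dict that the camera call returned (one of the last four; its "shot" number tells which), for a name from the list of things; names that differ only in an ending like _2 or _b are one class to them, and where a whole thing is asked for, a point or a joint stands for the part that bears it (a point fixed in the world has none). Each returns a list of dicts, best first, with "score" (0 to 1); they miss things now and then, are a little off and sometimes report something else, mostly with a low value. They report only what shows in the picture. A call takes as long as a camera call. They do not tell look-alikes from the thing itself.
- imaging.boxes_of(picture, label): "box" ([centre column, centre row, width, height] in pixels, round what is visible of it).
- imaging.silhouettes(picture, label): "mask" (480x640 bool, what is visible of it) and "box" ([centre column, centre row, width, height] in pixels, round what is visible of it).
The state is a dict: "time_s": time; "joint_positions": joint angles; "qvel": joint speeds; "joint_torque": joint torques, N m; "ee_pos": TCP position; "tcp_rot": TCP orientation; "force": force on the tool from outside, world axes, zero at the start; "wrist_torque": the same for the moment, N m; "grip_width": finger opening in m.
Only numpy, scipy, OpenCV 4.12 (cv2) and the standard library are available. Lean on these libraries where they do the work, as an engineer would, in place of code of your own. Each camera call takes 0.05 s, during which the arm holds its last target. There are 200 camera calls.

## Working session

There is one attempt and no reset: what is moved stays moved. The work goes in short steps, Python scripts to look and compute and a tool call to move; the robot and the scene stay as the last step left them, time stands still between calls to the robot, and variables do not carry over. Pictures are saved under pics/ and viewed, and the job is handed in when it is done.

Besides the shell and the picture viewer there is one more tool, called in YAML: its name, and indented under it one key for each argument. jog_arm: Moves the arm, as the interface text tells. Its arguments: {"type":"object","properties":{"moves":{"type":"array","items":{"type":"number"}},"squeeze":{"type":"number"}},"required":["moves"]}

```bash
mkdir -p pics; cat > h.py <<'E'
import numpy as np, cv2
from plant import bot, imaging
def f(p): return 240/np.tan(np.radians(p["fov_y"])/2)
def world(p,u,v,z=None):
    z=p["range_z"][int(v),int(u)] if z is None else z
    c=np.array([(u-p["cx"])/f(p)*z,(v-p["cy"])/f(p)*z,z]); return p["R"].T@(c-p["t"])
def cloud(p,m):
    v,u=np.nonzero(m&(p["range_z"]>0)); z=p["range_z"][v,u]
    c=np.stack([(u-p["cx"])/f(p)*z,(v-p["cy"])/f(p)*z,z],1); return (c-p["t"])@p["R"]
def proj(p,X):
    c=np.atleast_2d(X)@p["R"].T+p["t"]; return np.stack([c[:,0]/c[:,2]*f(p)+p["cx"],c[:,1]/c[:,2]*f(p)+p["cy"]],1)
def save(p,n): cv2.imwrite("pics/"+n+".png",p["pixels"][:,:,::-1])
E
python3 - <<'E'
from h import *
np.set_printoptions(precision=4,suppress=True)
print(bot.get_obs())
for n in ["scene","top"]:
    p=imaging.capture(n); save(p,n+"0"); print(n,p["fov_y"],p["cx"],p["cy"],-p["R"].T@p["t"])
    for l in ["stand","grip_handle","lever_paddle","marker_ring","glass","second_glass","dripper_arm","sugar_tin","teaspoon"]:
        for d in imaging.silhouettes(p,l)[:3]:
            c=cloud(p,d["mask"]); 
            print(l,round(d["score"],2),np.round(d["box"]),np.median(c,0) if len(c) else None, np.percentile(c,2,axis=0) if len(c) else None,np.percentile(c,98,axis=0) if len(c) else None)
E
```

```text
{'time_s': 0.0, 'joint_positions': array([ 1.088 ,  0.3427,  1.525 ,  0.    ,  1.2754, -0.146 ]), 'qvel': array([ 0.0007,  0.0001,  0.0015,  0.002 , -0.0001,  0.0014]), 'joint_torque': array([ -0.0003, -43.1249, -24.4214,   0.0717,   0.0562,  -0.0001]), 'ee_pos': array([0.1733, 0.4952, 0.251 ]), 'tcp_rot': array([ 0.1676,  0.9859, -0.0007, -0.0002]), 'force': array([-0.809 ,  0.2373, -0.3942]), 'wrist_torque': array([-0.0427,  0.0089,  0.0007]), 'grip_width': 0.09182878378860768}
scene 51.86807181099795 316.0020751012228 239.7797081875671 [ 0.103 -0.505  0.874]
stand 0.62 [297. 215.  87. 136.] [0.5635 0.1096 0.0208] [0.4543 0.0196 0.0029] [0.7109 0.2026 0.2618]
grip_handle 0.85 [268. 235.  20.  41.] [0.4624 0.0653 0.158 ] [0.4239 0.0414 0.1452] [0.5054 0.0922 0.1619]
lever_paddle 0.48 [294. 239.  10.  45.] [0.4849 0.0239 0.1582] [ 0.4653 -0.0151  0.0201] [0.5328 0.0916 0.1627]
glass 0.88 [304. 209.  30.  42.] [0.6227 0.1379 0.0774] [0.5939 0.1224 0.02  ] [0.6602 0.1917 0.1172]
glass 0.62 [343. 325.  41.  52.] [ 0.4808 -0.137   0.0627] [ 0.439  -0.1785  0.0037] [ 0.5121 -0.1056  0.098
[... 1928 characters left out ...]
  0.0074] [ 0.5934 -0.2641  0.0985]
second_glass 0.18 [253. 227. 118. 134.] [0.6124 0.1491 0.1656] [0.4434 0.0131 0.032 ] [0.6696 0.2066 0.1961]
dripper_arm 0.94 [252. 224. 119. 136.] [0.6121 0.1473 0.1649] [0.4433 0.0057 0.0004] [0.6713 0.2072 0.1962]
dripper_arm 0.72 [450. 294.  64.  49.] [ 0.4229 -0.2874  0.1009] [ 0.3762 -0.3414  0.0007] [ 0.4707 -0.2447  0.1154]
sugar_tin 0.97 [449. 291.  61.  46.] [ 0.423  -0.2862  0.1011] [ 0.3791 -0.3369  0.0153] [ 0.469  -0.2446  0.1157]
teaspoon 0.66 [189. 289.  31.  53.] [0.4608 0.26   0.0049] [ 0.3859  0.2249 -0.0025] [0.4959 0.2847 0.0131]
teaspoon 0.44 [291. 256.  50.  26.] [0.4926 0.0359 0.1577] [ 0.4675 -0.0107 -0.0018] [0.5303 0.0788 0.1627]
```

```bash
python3 - <<'E'
import cv2,numpy as np
a=cv2.imread("pics/scene0.png")[130:310,200:440]; b=cv2.imread("pics/top0.png")[140:320,170:410]
cv2.imwrite("pics/c0.png",np.vstack([cv2.resize(x,(800,300 if 0 else 600),interpolation=3) for x in [a]])); cv2.imwrite("pics/c1.png",cv2.resize(b,(800,600),interpolation=3))
E
```

```text
(no output)
```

View pics/scene0.png

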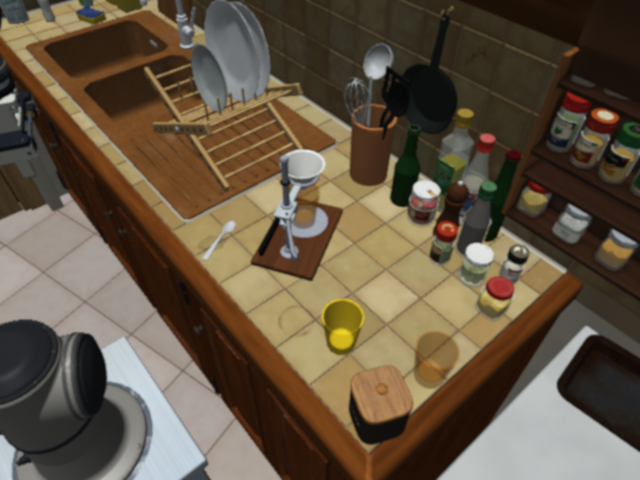

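View pics/c0.png

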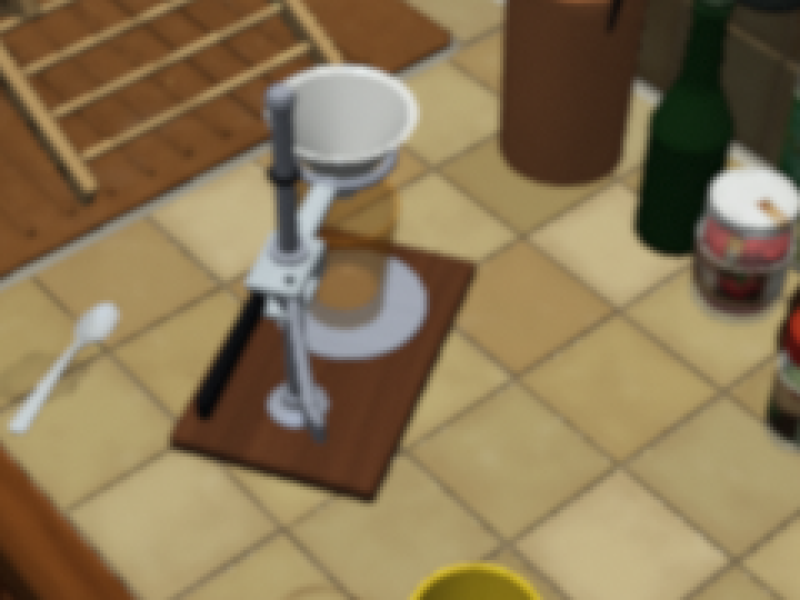

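View pics/c1.png

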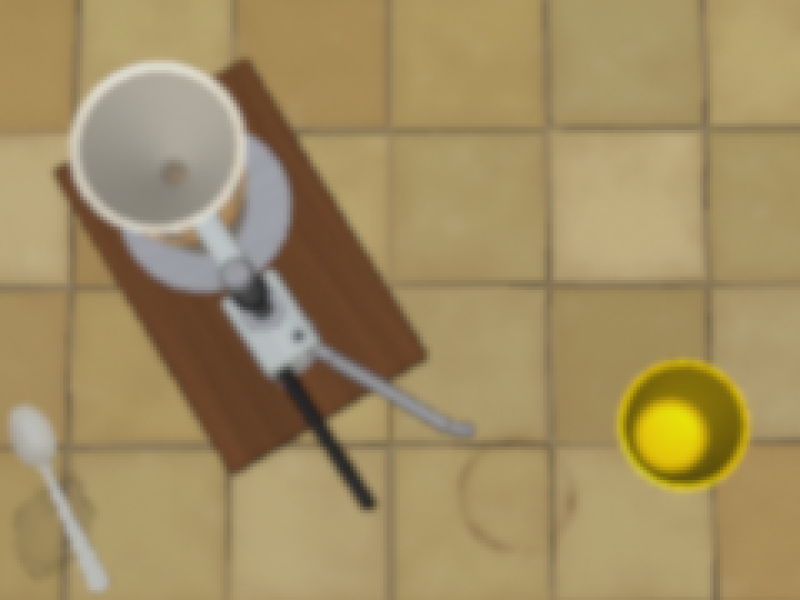

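The pictures show:
- **Stand:** board and post near scene px (290,230), with the post tip at (285,158).
- **Ring:** black, at about scene (284,184).
- **Handle:** black, at scene (268,235) and top (267,269). The steel lever is at scene (294,240).
- **Possible mix-ups:** the glass under the dripper is amber, at scene (304,209). The yellow look-alike is at (343,325), the second glass at (438,359), and the spoon at (219,240) could pass for the lever.

I choose the handle and lever on the post.

```bash
cat > m.py <<'E'
from h import *
np.set_printoptions(precision=4,suppress=True)
t=imaging.capture("top"); s=imaging.capture("scene")
A=lambda p: (cloud(p,np.ones((480,640),bool)), p["pixels"][p["range_z"]>0].astype(int))
for n,p in (("top",t),("scene",s)):
    C,K=A(p); near=np.hypot(C[:,0]-.53,C[:,1]-.10)<.15
    C,K=C[near],K[near]; 
    # board
    b=(abs(C[:,2]-.018)<.006)&(K[:,0]<130)&(K[:,0]-K[:,2]>25)
    r=cv2.minAreaRect(C[b,:2].astype(np.float32)); print(n,"board",b.sum(),r)
    # post above ring
    q=(C[:,2]>.235)&(C[:,2]<.30); print(" post",q.sum(),C[q].mean(0),C[q][:,2].max(), C[q].min(0),C[q].max(0))
    # handle black
    q=(abs(C[:,2]-.160)<.004)&(K.max(1)<70)&(np.hypot(C[:,0]-.53,C[:,1]-.10)>.03)
    if q.sum()>5:
        P=C[q]; L=cv2.fitLine(P[:,:2].astype(np.float32),cv2.DIST_HUBER,0,.01,.01).ravel(); print(" handle",q.sum(),P.mean(0),L,np.degrees(np.arctan2(L[1],L[0])),P.min(0),P.max(0))
    for l in ["lever_paddle"]:
        for d in imaging.silhouettes(p,l)[:1]:
            P=cloud(p,d["mask"]); P=P[abs(P[:,2]-.159)<.005]; L=cv2.fitLine(P[:,:2].astype(np.float32),cv2.DIST_HUBER,0,.01,.01).ravel(); print(" lever",len(P),L,np.degrees(np.arctan2(L[1],L[0])),P.min(0),P.max(0))
    # dripper rim
    q=abs(C[:,2]-.195)<.003
    q&=(np.hypot(C[:,0]-.62,C[:,1]-.15)<.07)
    print(" rim",q.sum(),cv2.minEnclosingCircle(C[q,:2].astype(np.float32)))
    d=imaging.silhouettes(p,"dripper_arm")
    # plate at z=.02 bright
    q=(abs(C[:,2]-.020)<.004)&(K.min(1)>110)&(K[:,2]>K[:,0]-8); print(" plate",q.sum(),cv2.minEnclosingCircle(C[q,:2].astype(np.float32)))
E
python3 m.py
python3 - <<'E'
import cv2
a=cv2.imread("pics/scene0.png")[145:265,240:340]; cv2.imwrite("pics/c2.png",cv2.resize(a,(500,600),interpolation=0))
E
```

```text
top board 3215 ((0.5704875588417053, 0.12622907757759094), (0.1858009546995163, 0.1494022011756897), 30.851383209228516)
 post 118 [0.5366 0.1057 0.2794] 0.2930942504702151 [0.5295 0.0982 0.235 ] [0.5459 0.1157 0.2931]
 handle 146 [0.4669 0.0724 0.1595] [0.8434 0.5372 0.4669 0.0724] 32.49592 [0.4263 0.0454 0.1561] [0.5006 0.0969 0.1638]
 lever 234 [0.8428 0.5382 0.4645 0.07  ] 32.563446 [0.4247 0.0433 0.1541] [0.505  0.0972 0.1638]
 rim 282 ((0.6266635060310364, 0.16327506303787231), 0.04952874407172203)
 plate 621 ((0.5933472514152527, 0.13492922484874725), 0.08015014231204987)
scene board 2133 ((0.5689526200294495, 0.12346738576889038), (0.18667224049568176, 0.15190744400024414), 31.500633239746094)
 post 192 [0.5351 0.102  0.2685] 0.2925923315260561 [0.5287 0.0953 0.2359] [0.5455 0.114  0.2926]
 handle 158 [0.4598 0.0651 0.1594] [0.837  0.5472 0.466  0.0692] 33.17428 [0.4238 0.0409 0.1561] [0.5018 0.0951 0.1632]
 lever 145 [0.5003 0.8658 0.4857 0.0241] 59.978046 [ 0.4649 -0.0153  0.154 ] [0.5169 0.0752 0.1628]
 rim 114 ((0.6242657899856567, 0.16096118092536926), 0.05064458027482033)
 plate 498 ((0.5955398678779602, 0.12051533907651901), 0.08141257613897324)
```

View pics/c2.png

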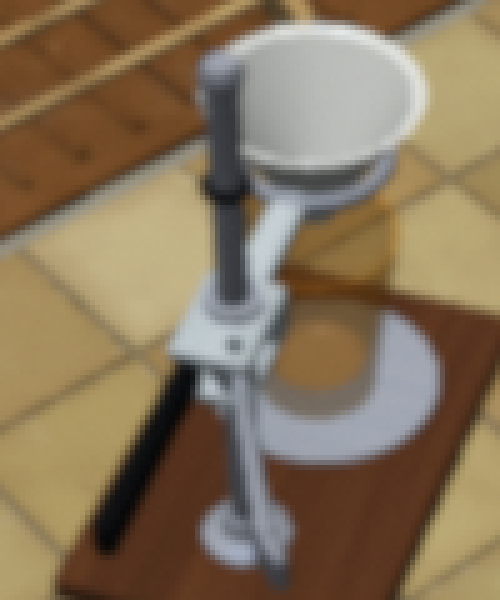

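jog_arm:
  moves: [0.03, -0.045, 0.04, 0, 0, 8, 0, 0.06, -0.09, 0.08, 0, 0, 16, 0, 0.09, -0.135, 0.11, 0, 0, 24, 0, 0.12, -0.18, 0.11, 0, 0, 32, 0, 0.15, -0.23, 0.11, 0, 0, 40, 0, 0.18, -0.28, 0.11, 0, 0, 46, 0, 0.21, -0.325, 0.11, 0, 0, 52, 0, 0.235, -0.365, 0.11, 0, 0, 52, 0]
  squeeze: 4

```text
time_s: 2.3
ee_pos: [0.4093, 0.1287, 0.3619]
tcp_rot: [-0.282, 0.96, -0.0, 0.0]
force: [-1.0, 0.2, -0.3]
grip_width: 0.0918
```

```bash
cat > g.py <<'E'
from h import *
np.set_printoptions(precision=4,suppress=True)
o=bot.get_obs(); print(o["time_s"],o["ee_pos"],o["tcp_rot"],o["joint_positions"])
w=imaging.capture("wrist"); save(w,"w1"); print(w["fov_y"],-w["R"].T@w["t"])
for l in ["glass","marker_ring","grip_handle","lever_paddle"]:
    for d in imaging.silhouettes(w,l)[:2]: 
        c=cloud(w,d["mask"]); print(l,d["score"],d["box"],len(c) and np.median(c,0))
E
python3 g.py
```

```text
2.3 [0.4093 0.1287 0.3619] [-0.2817  0.9595 -0.      0.0003] [ 0.1255  0.0917  1.5464  0.0001  1.5028 -2.0164]
66.27471581609157 [0.3523 0.0924 0.4952]
glass 0.89 [248.3, 361.6, 71.4, 38.8] [0.6345 0.1731 0.0823]
glass 0.6 [87.0, 122.7, 108.1, 78.2] [ 0.4802 -0.1544  0.0675]
marker_ring 0.5 [216.1, 352.2, 22.6, 20.0] [0.5306 0.1109 0.2309]
grip_handle 0.71 [241.7, 233.1, 17.8, 98.4] [0.4638 0.072  0.1591]
grip_handle 0.21 [205.4, 281.6, 99.8, 202.1] [0.4961 0.0776 0.1598]
lever_paddle 0.71 [193.1, 237.0, 72.3, 98.2] [0.486  0.0314 0.158 ]
```

View pics/w1.png

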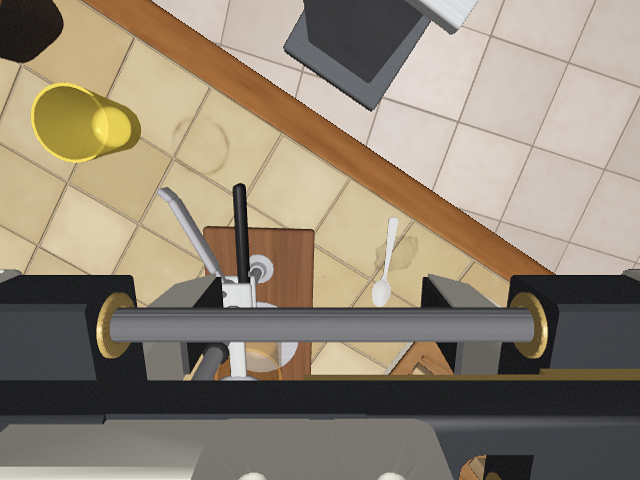

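```bash
cat > r.py <<'E'
from h import *
np.set_printoptions(precision=4,suppress=True)
P=np.array([.537,.105]); a=np.radians(31.2); d=np.array([np.cos(a),np.sin(a)]); n=np.array([-d[1],d[0]])
S=3
def rect(p,img,z):
    # rect pixel: 2000 px/m*1.. u: along -n , v: along -d
    sc=1600; q=[]; w=[]
    for x,y in ((-.07,-.09),(-.07,.09),(.2,-.09),(.2,.09)):
        q.append(((.12-y)*sc,(.22-x)*sc)); w.append([*(P+x*d+y*n),z])
    H=cv2.getPerspectiveTransform(proj(p,np.array(w)).astype(np.float32),np.array(q,np.float32))
    o=cv2.warpPerspective(img,H,(384,480),flags=cv2.INTER_CUBIC)
    for x in range(-50,200,50): cv2.line(o,(0,int((.22-x/1e3)*sc)),(8 if x else 16,int((.22-x/1e3)*sc)),(0,0,255),1)
    c=(int(.12*sc),int((.22-.105)*sc)); cv2.drawMarker(o,c,(0,255,0),0,12); cv2.circle(o,(int(.12*sc),int(.22*sc)),11,(0,255,0),1)
    cv2.circle(o,c,int(.0395*sc),(0,255,0),1)
    return o
s=imaging.capture("scene"); t=imaging.capture("top"); save(s,"s2"); save(t,"t2")
si=cv2.imread("pics/scene0.png"); ti=cv2.imread("pics/top0.png")
for z in (.02,.117): cv2.imwrite("pics/r%d.png"%(z*1000),np.hstack([rect(s,si,z),rect(t,ti,z)]))
# post tip
for p,nm in ((s,"s"),):
    C=cloud(p,np.ones((480,640),bool)); q=(np.hypot(C[:,0]-.537,C[:,1]-.105)<.02)&(C[:,2]>.286)&(C[:,2]<.295); print(q.sum(),C[q].mean(0),C[q].min(0),C[q].max(0))
E
python3 r.py
```

```text
47 [0.5366 0.1037 0.2892] [0.5297 0.095  0.2861] [0.5444 0.1126 0.2919]
```

View pics/r20.png

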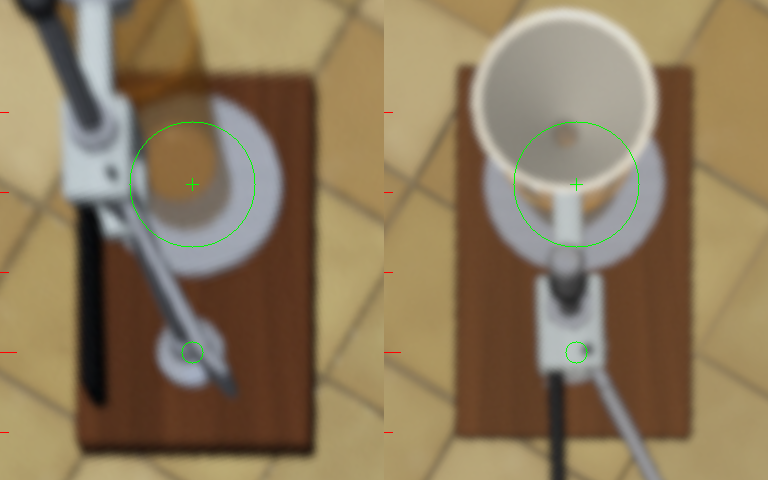

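View pics/r117.png

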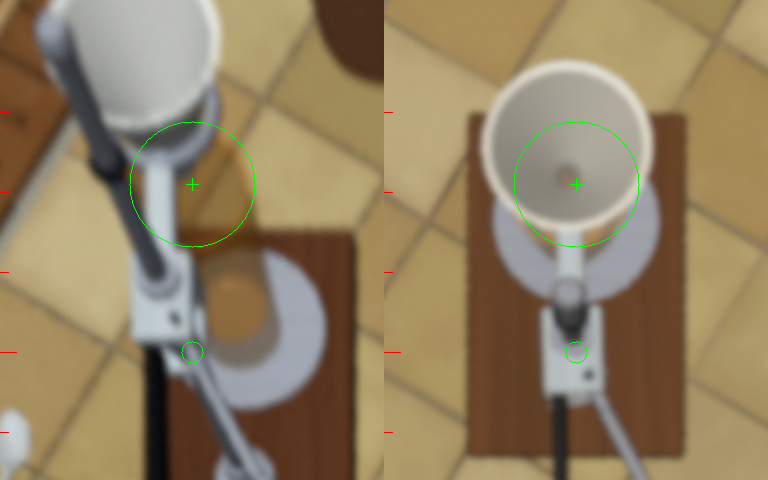

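```bash
cat > o.py <<'E'
from h import *
np.set_printoptions(precision=4,suppress=True)
s=imaging.capture("scene"); t=imaging.capture("top")
P=np.array([.5368,.1045]); a=np.radians(31.2); d=np.array([np.cos(a),np.sin(a)])
th=np.linspace(0,2*np.pi,120)
def draw(o,p,c,z,r,k,x0,y0,col):
    X=np.stack([c[0]+r*np.cos(th),c[1]+r*np.sin(th),0*th+z],1)
    cv2.polylines(o,[np.round(((proj(p,X)-[x0,y0]+.5)*k)*8).astype(int)],True,col,1,cv2.LINE_AA,3)
g=P+.105*d; print(g)
out=[]
for p,f0,(x0,y0) in ((s,"scene0",(275,155)),(t,"top0",(205,160))):
    im=cv2.imread("pics/"+f0+".png")[y0:y0+90,x0:x0+60]; k=6
    o=cv2.resize(im,None,fx=k,fy=k,interpolation=cv2.INTER_CUBIC); o=cv2.convertScaleAbs(o,alpha=1.2)
    draw(o,p,g,.117,.0395,k,x0,y0,(0,255,0)); draw(o,p,g,.02,.028,k,x0,y0,(255,0,255)); draw(o,p,g,.02,.0565,k,x0,y0,(255,255,0))
    out.append(o)
cv2.imwrite("pics/o1.png",np.hstack(out))
# second glass fit
out=[]
c2=np.array([.561,-.3015])
for p,f0,(x0,y0) in ((s,"scene0",(405,320)),(t,"top0",(420,195))):
    im=cv2.imread("pics/"+f0+".png")[y0:y0+75,x0:x0+66]; k=6
    o=cv2.resize(im,None,fx=k,fy=k,interpolation=cv2.INTER_CUBIC)
    draw(o,p,c2,.097,.039,k,x0,y0,(0,255,0)); draw(o,p,c2,0,.028,k,x0,y0,(255,0,255)); out.append(o)
cv2.imwrite("pics/o2.png",np.hstack(out))
E
python3 o.py
```

```text
[0.6266 0.1589]
```

View pics/o1.png

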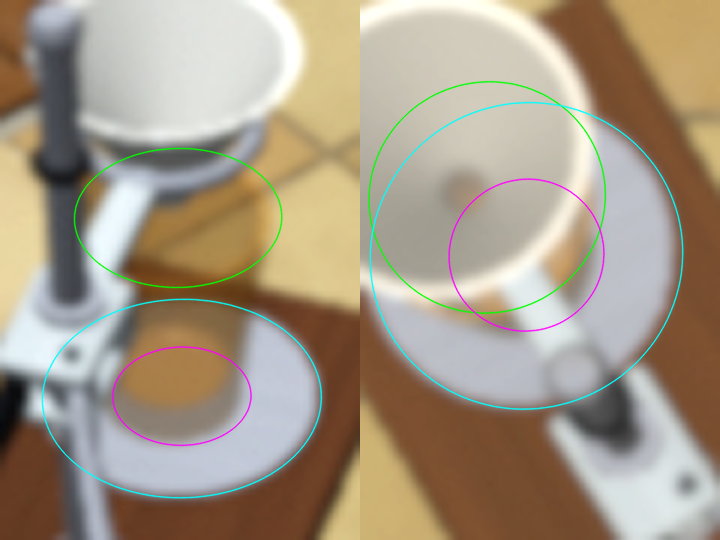

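View pics/o2.png

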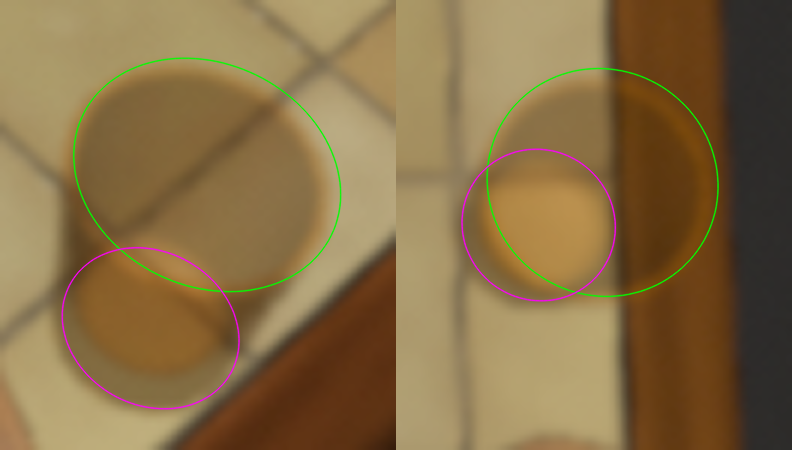

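```bash
python3 - <<'E'
from h import *
np.set_printoptions(precision=4,suppress=True)
for nm in ("scene","top","wrist"):
    p=imaging.capture(nm); print(nm)
    C=cloud(p,p["range_z"]>0); K=p["pixels"][p["range_z"]>0].astype(int).sum(1)
    r=np.hypot(C[:,0]-.5368,C[:,1]-.1045)
    q=(r<.02)&(C[:,2]>.165)&(C[:,2]<.295)
    for z in np.arange(.166,.294,.003):
        m=q&(abs(C[:,2]-z)<=.0015)
        if m.sum(): print(round(z,3),m.sum(),K[m].min(),round(K[m].mean()),np.round(r[m].max(),4))
    if nm=="scene":
        for z in (.2,.22,.226,.232,.24,.291): print(z,proj(p,np.array([.5368,.1045,z])))
        save(p,"s3")
E
python3 -c "
import cv2
a=cv2.imread('pics/s3.png')[145:265,240:340]; cv2.imwrite('pics/c3.png',cv2.resize(a,(500,600),interpolation=0))"
```

```text
scene
0.166 34 347 488 0.0199
0.169 37 269 442 0.0132
0.172 9 195 326 0.0112
0.175 6 180 204 0.0064
0.178 6 179 219 0.0068
0.181 8 181 241 0.0066
0.184 5 188 245 0.0061
0.187 9 179 244 0.0073
0.19 8 182 292 0.0066
0.193 5 182 195 0.007
0.196 10 185 286 0.0073
0.199 6 186 231 0.0072
0.202 9 180 242 0.0066
0.205 6 185 212 0.0069
0.208 9 176 217 0.0072
0.211 9 178 199 0.0079
0.214 8 172 205 0.0078
0.217 7 184 212 0.0078
0.22 9 142 174 0.007
0.223 2 149 168 0.0069
0.226 1 162 162 0.0071
0.229 22 74 140 0.0111
0.232 22 77 159 0.0116
0.235 7 151 195 0.0077
0.238 9 152 188 0.0075
0.241 7 178 206 0.0069
0.244 7 178 218 0.0062
0.247 9 179 200 0.0067
0.25 9 181 256 0.0069
0.253 8 181 235 0.0073
0.256 8 174 206 0.007
0.259 10 175 215 0.0067
0.262 8 178 218 0.0072
0.265 11 175 228 0.0072
0.268 6 180 261 0.0077
0.271 13 175 225 0.008
0.274 10 173 227 0.0071
0.277 7 171 211 0.0064
0.28 3 186 200 0.0066
0.283 11 200 260 0.0087
0.286 19 248 323 0.0098
0.289 23 326 432 0.009
0.292 13 423 485 0.008
0.2 [[285.9814 192.6693]]
0.22 [[285.5523 185.2069]]
0.226 [[285.421  182.9244]]
0.232 [[285.2886 180.62
[... 670 characters left out ...]
 246 0.0059
0.28 1 281 281 0.0078
0.283 8 245 330 0.0112
0.286 25 249 397 0.011
0.289 42 338 444 0.0102
0.292 14 417 466 0.0081
wrist
0.166 38 189 522 0.0197
0.169 13 223 375 0.0121
0.211 1 247 247 0.0103
0.214 3 251 273 0.0101
0.217 7 278 298 0.0103
0.22 6 165 275 0.0091
0.223 1 218 218 0.0079
0.226 1 158 158 0.0113
0.229 73 64 139 0.0148
0.232 130 96 180 0.0137
0.235 39 233 297 0.0106
0.238 36 232 294 0.0106
0.241 41 266 297 0.0105
0.244 41 186 294 0.0105
0.247 46 231 294 0.0104
0.25 45 185 293 0.0105
0.253 47 229 293 0.0104
0.256 46 232 293 0.0109
0.259 50 258 294 0.0108
0.262 55 185 293 0.0101
0.265 42 226 292 0.0095
0.268 54 216 290 0.0094
0.271 32 242 288 0.0089
0.274 11 260 279 0.0068
```

View pics/c3.png

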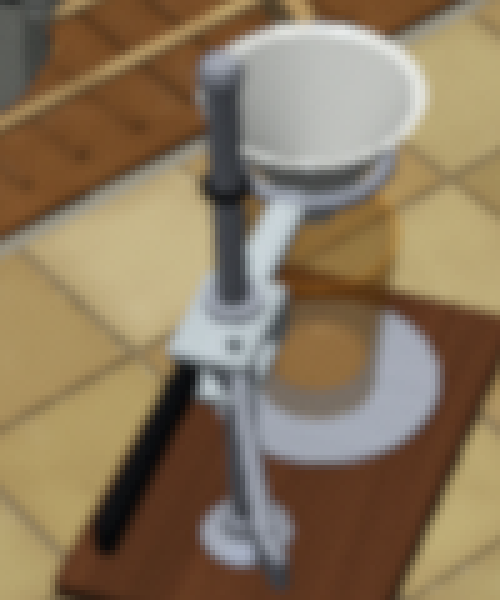

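jog_arm:
  moves: [0.033, -0.043, 0, 0, 0, 0, 0, 0.065, -0.086, 0, 0, 0, 0, 0, 0.065, -0.086, -0.05, 0, 0, 0, 0, 0.065, -0.086, -0.1, 0, 0, 0, 0, 0.065, -0.086, -0.14, 0, 0, 0, 0, 0.065, -0.086, -0.17, 0, 0, 0, 0, 0.065, -0.086, -0.19, 0, 0, 0, 0, 0.065, -0.086, -0.206, 0, 0, 0, 0]

```text
time_s: 3.9
ee_pos: [0.4732, 0.0449, 0.1548]
tcp_rot: [-0.282, 0.959, 0.0, -0.0]
force: [0.1, -0.9, 0.8]
grip_width: 0.0921
```

```bash
cat > v.py <<'E'
import sys
from h import *
np.set_printoptions(precision=4,suppress=True)
n=sys.argv[1]; o=bot.get_obs(); print(o["time_s"],o["ee_pos"],o["tcp_rot"],o["force"],o["grip_width"])
w=imaging.capture("wrist"); s=imaging.capture("scene"); t=imaging.capture("top")
a=cv2.resize(s["pixels"][145:265,240:340],(400,480),interpolation=2); b=cv2.resize(w["pixels"],(400,300)); c=cv2.resize(t["pixels"][170:290,195:355],(400,300),interpolation=2)
cv2.imwrite("pics/%s.png"%n,np.hstack([a,np.vstack([b,c])[:480] if 0 else np.vstack([b[:240],c[:240]])])[:,:,::-1])
C=cloud(s,s["range_z"]>0); K=s["pixels"][s["range_z"]>0].astype(int).sum(1)
r=np.hypot(C[:,0]-.5368,C[:,1]-.1045)
q=(r<.0135)&(C[:,2]>.165)&(C[:,2]<.25)
for z in np.arange(.16,.25,.002):
    m=q&(abs(C[:,2]-z)<=.001)
    if m.sum(): print(round(z,3),m.sum(),round(K[m].mean()),np.round(r[m].max(),4),end=" | ")
print()
for nm,p in (("top",t),("scene",s)):
    C=cloud(p,p["range_z"]>0); K=p["pixels"][p["range_z"]>0].astype(int)
    near=np.hypot(C[:,0]-.626,C[:,1]-.16)<.065; z=C[near&(K.min(1)>130)&(C[:,2]>.15)][:,2].max()
    m=near&(abs(C[:,2]-z+.002)<.003); c,R=cv2.minEnclosingCircle(C[m,:2].astype(np.float32)); print(nm,"rim z",z,c,R,"bearing",np.degrees(np.arctan2(c[1]-.1045,c[0]-.5368)))
E
python3 v.py v1
```

```text
3.9 [0.4732 0.0449 0.1548] [-0.2819  0.9595  0.0002 -0.0004] [ 0.0905 -0.9046  0.8164] 0.09205757351616704

top rim z 0.2011174291632743 (0.626186728477478, 0.16254837810993195) 0.049114618450403214 bearing 32.99998102170978
scene rim z 0.19714773134749608 (0.632427453994751, 0.15781548619270325) 0.05047992244362831 bearing 29.14112049468564
```

View pics/v1.png

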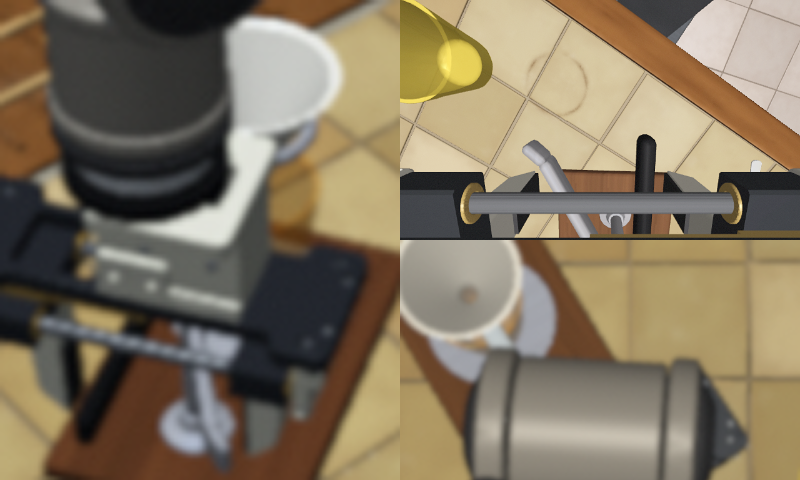

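jog_arm:
  moves: [0, 0, 0, 0, 0, 0, 60, 0, 0, 0, 0, 0, 0, 75, 0, 0, 0, 0, 0, 0, 85, 0, 0, 0, 0, 0, 0, 85, 0, 0, 0, 0, 0, 0, 85, 0, 0, 0, 0, 0, 0, 85, 0, 0, 0, 0, 0, 0, 85, 0, 0, 0, 0, 0, 0, 85]
  squeeze: 5

```text
time_s: 5.05
ee_pos: [0.4736, 0.0446, 0.1558]
tcp_rot: [-0.282, 0.96, 0.0, 0.0]
force: [-0.1, 0.2, 1.6]
grip_width: 0.0637
```

```bash
python3 v.py v2
```

```text
5.05 [0.4736 0.0446 0.1558] [-0.2815  0.9596  0.      0.0001] [-0.0803  0.2415  1.6026] 0.06366428120463097

top rim z 0.2007135451102133 (0.6254225969314575, 0.163824200630188) 0.0492602176964283 bearing 33.79845661625048
scene rim z 0.19901644922012796 (0.6315526962280273, 0.15828987956047058) 0.04951268434524536 bearing 29.583016729339015
```

View pics/v2.png

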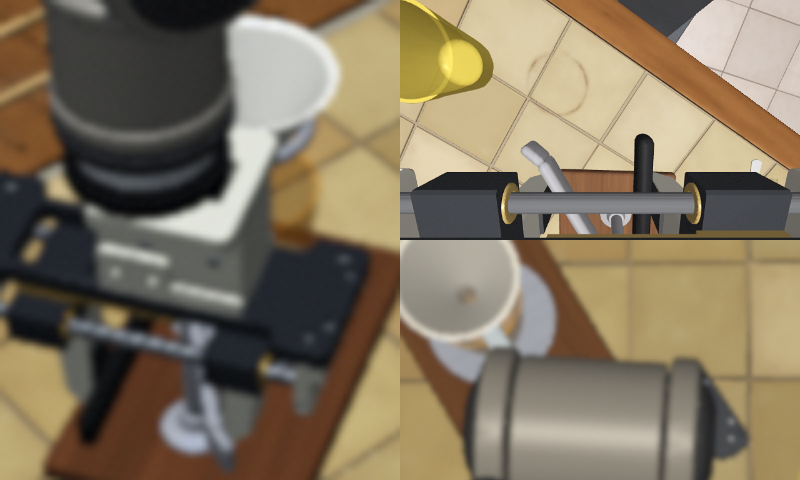

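jog_arm:
  moves: [0, 0, 0.002, 0, 0, 0, 85, 0, 0, 0.004, 0, 0, 0, 85, 0, 0, 0.006, 0, 0, 0, 85, 0, 0, 0.008, 0, 0, 0, 85, 0, 0, 0.01, 0, 0, 0, 85, 0, 0, 0.012, 0, 0, 0, 85, 0, 0, 0.014, 0, 0, 0, 85, 0, 0, 0.015, 0, 0, 0, 85]

```text
time_s: 6.2
ee_pos: [0.4734, 0.0445, 0.1708]
tcp_rot: [-0.282, 0.96, 0.0, -0.0]
force: [0.1, 1.1, -2.6]
grip_width: 0.0635
```

```bash
python3 v.py v3
```

```text
6.2 [0.4734 0.0445 0.1708] [-0.2815  0.9595  0.0001 -0.0001] [ 0.1268  1.0672 -2.6048] 0.0634587002501825

top rim z 0.2133865791652984 (0.6258562803268433, 0.16420620679855347) 0.04932832345366478 bearing 33.83917679172145
scene rim z 0.21154497337367725 (0.6342196464538574, 0.1590314358472824) 0.048731252551078796 bearing 29.238274047555514
```

View pics/v3.png

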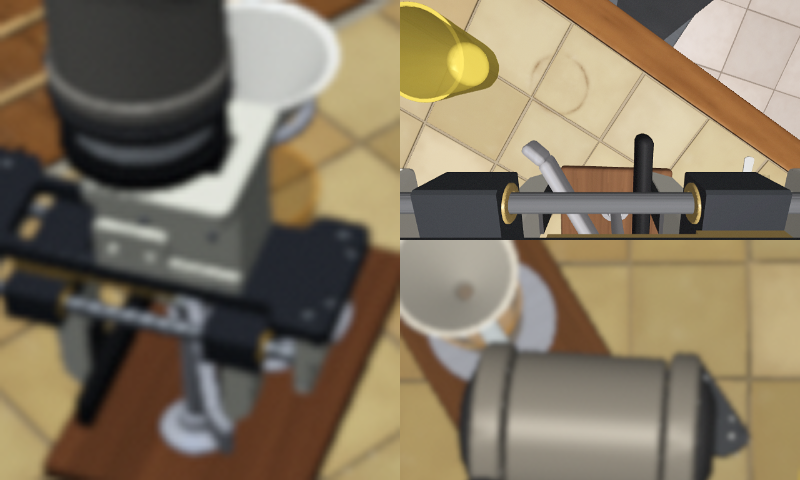

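jog_arm:
  moves: [0, 0, 0.005, 0, 0, 0, 85, 0, 0, 0.01, 0, 0, 0, 85, 0, 0, 0.015, 0, 0, 0, 85, 0, 0, 0.02, 0, 0, 0, 85, 0, 0, 0.025, 0, 0, 0, 85, 0, 0, 0.03, 0, 0, 0, 85, 0, 0, 0.034, 0, 0, 0, 85, 0, 0, 0.036, 0, 0, 0, 85]

```text
time_s: 7.35
ee_pos: [0.4734, 0.0445, 0.2069]
tcp_rot: [-0.282, 0.96, 0.0, -0.0]
force: [-1.5, 2.6, -3.6]
grip_width: 0.0636
```

```bash
cat >> v.py <<'E'
a=cv2.resize(s["pixels"][160:220,270:350],(800,600),interpolation=2); cv2.imwrite("pics/%sz.png"%n,a[:,:,::-1])
for nm,p in (("top",t),("scene",s)):
    C=cloud(p,p["range_z"]>0); K=p["pixels"][p["range_z"]>0].astype(int)
    rr=np.hypot(C[:,0]-.6255,C[:,1]-.1625); m=(rr>.046)&(rr<.051)&(C[:,2]>.185)&(K.min(1)>150); print(nm,"rim med z",np.median(C[m,2]),m.sum(),np.percentile(C[m,2],[20,80]))
E
python3 v.py v4
```

```text
7.35 [0.4734 0.0445 0.2069] [-0.2815  0.9595  0.0001 -0.0001] [-1.5018  2.6018 -3.6079] 0.06361858125964415

top rim z 0.248749475350872 (0.62590491771698, 0.16392341256141663) 0.04966209828853607 bearing 33.69902956203205
scene rim z 0.24758482649050534 (0.6326326131820679, 0.16100388765335083) 0.049863122403621674 bearing 30.524035714901462
top rim med z 0.24347402291325423 318 [0.2416 0.2452]
scene rim med z 0.2443546836464744 68 [0.2431 0.2453]
```

View pics/v4.png

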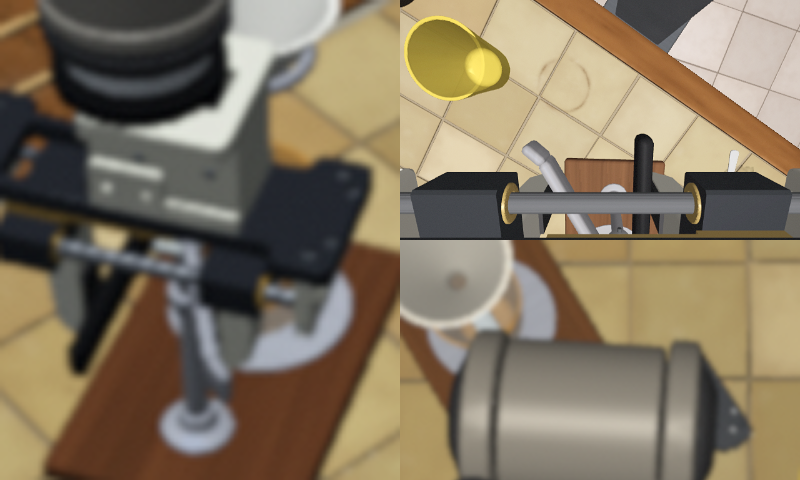

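```bash
python3 - <<'E'
from h import *
w=imaging.capture("wrist"); save(w,"w4")
for l in ("marker_ring","clamp_top","dripper_arm","stand"):
    for d in imaging.silhouettes(w,l)[:2]: print(l,d["score"],d["box"])
for z in (.168,.2167,.2265,.2325,.291): print(z,proj(w,np.array([.5368,.1045,z])))
E
```

```text
clamp_top 0.82 [300.9, 292.9, 212.5, 160.0]
dripper_arm 0.8 [300.6, 295.2, 214.5, 159.8]
stand 0.68 [310.3, 293.4, 232.0, 160.1]
0.168 [[350.22313573 428.09531087]]
0.2167 [[358.68569325 512.72681714]]
0.2265 [[361.03761396 536.24767264]]
0.2325 [[362.63180631 552.19071341]]
0.291 [[389.43918684 820.28330696]]
```

View pics/w4.png

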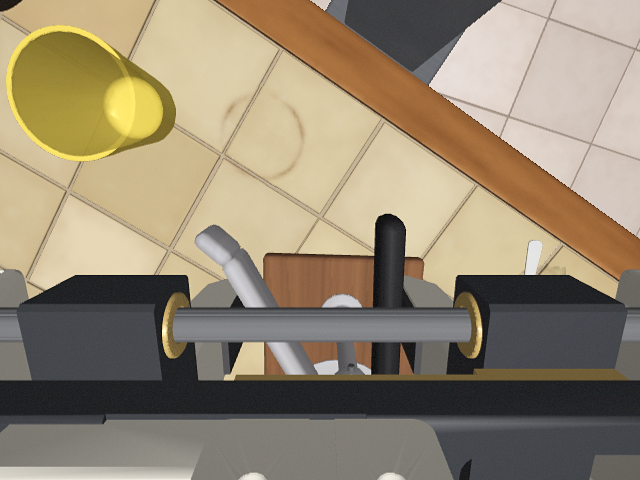

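jog_arm:
  moves: [0, 0, 0.001, 0, 0, 0, 85, 0, 0, 0.002, 0, 0, 0, 85, 0, 0, 0.003, 0, 0, 0, 85, 0, 0, 0.004, 0, 0, 0, 85, 0, 0, 0.005, 0, 0, 0, 85, 0, 0, 0.006, 0, 0, 0, 85, 0, 0, 0.006, 0, 0, 0, 85, 0, 0, 0.006, 0, 0, 0, 85]

```text
time_s: 8.75
ee_pos: [0.4734, 0.0445, 0.2127]
tcp_rot: [-0.282, 0.96, 0.0, -0.0]
force: [-3.2, 1.3, -2.2]
grip_width: 0.0639
```

```bash
python3 v.py v5; python3 -c "
import cv2
t=__import__('h').imaging.capture('top'); 
from h import *
cv2.imwrite('pics/t5.png',cv2.resize(t['pixels'][165:240,195:295],(800,600),interpolation=2)[:,:,::-1])"
```

```text
8.75 [0.4734 0.0445 0.2127] [-0.2815  0.9596  0.     -0.0001] [-3.2499  1.3084 -2.2073] 0.06389799405971706

top rim z 0.2539270825329732 (0.6255907416343689, 0.16452211141586304) 0.04971206188201904 bearing 34.058502959496565
scene rim z 0.25299506273270056 (0.6372383832931519, 0.15787695348262787) 0.04927515611052513 bearing 27.987954481615088
top rim med z 0.24928360414897263 319 [0.2476 0.2512]
scene rim med z 0.24970494258841947 66 [0.2484 0.2512]
```

View pics/t5.png

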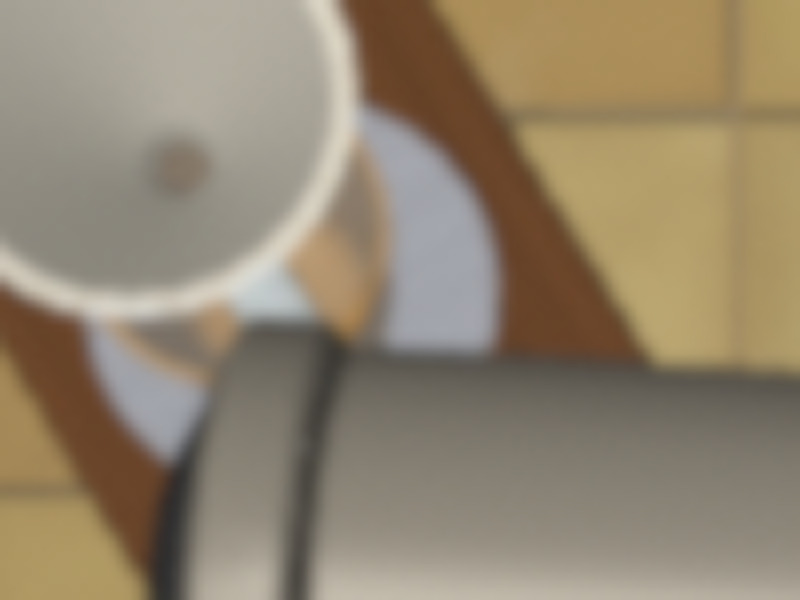

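View pics/v5z.png

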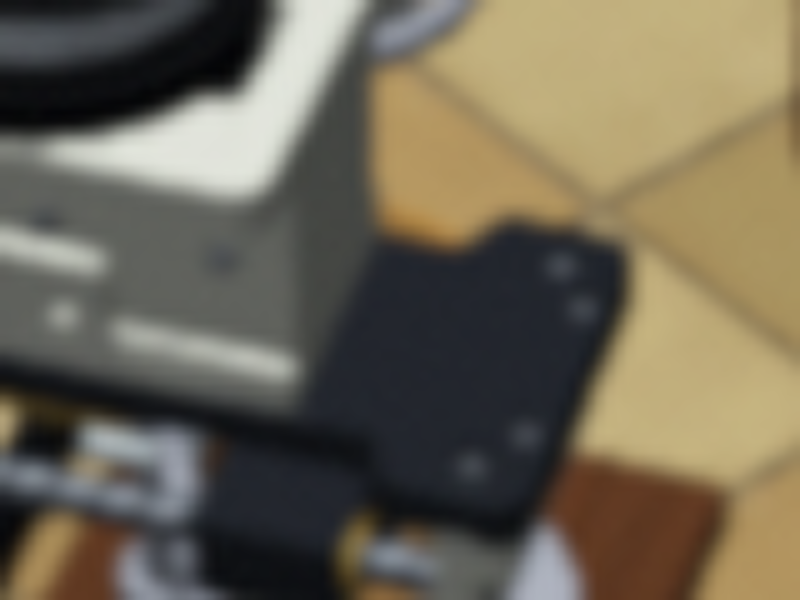

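```bash
python3 - <<'E'
from h import *
from scipy.optimize import least_squares
np.set_printoptions(precision=4,suppress=True)
t=imaging.capture("top"); P=np.array([.5368,.1045])
def ray(u,v,z):
    c=np.array([(u-t["cx"])/f(t),(v-t["cy"])/f(t),1]); o=-t["R"].T@t["t"]; r=t["R"].T@c; return (o+r*(z-o[2])/r[2])[:2]
cr=lambda x,y:(195+x/8-.5,165+y/8-.5)
Q=np.array([ray(*cr(x,y),.117) for x,y in ((382,175),(390,230),(378,295),(205,378),(150,352),(110,325))])
for R in (.0385,.0395):
    s=least_squares(lambda c:np.hypot(*(Q-c).T)-R,[.626,.16]); c=s.x; print(R,c,np.round(s.fun*1e3,1),"brg",np.degrees(np.arctan2(*(c-P)[::-1])),np.hypot(*(c-P)))
s=least_squares(lambda c:np.hypot(*(Q-c[:2]).T)-c[2],[.626,.16,.04]); print("free",s.x)
for z in (.18,.185): 
    c=ray(*cr(180,165),z); print("outlet",z,c,np.degrees(np.arctan2(*(c-P)[::-1])),np.hypot(*(c-P)))
c=ray(235+0,0,0)
E
```

```text
0.0385 [0.6245 0.1617] [ 0.1 -0.3  0.6 -0.2 -0.9  1.1] brg 33.114397788036186 0.10465207604241922
0.0395 [0.6259 0.1624] [-0.6 -0.5  0.9  0.1 -1.1  0.4] brg 33.04300253297559 0.10626977256047153
free [0.6249 0.1619 0.0388]
outlet 0.18 [0.6265 0.166 ] 34.43907762473792 0.10878358259752363
outlet 0.185 [0.6253 0.1652] 34.42984808814495 0.10734883883874481
```

jog_arm:
  moves: [0, 0, 0.001, 0, 0, 0, 85, -0.0005, 0.0006, 0.002, 0, 0, -0.5, 85, -0.001, 0.0012, 0.002, 0, 0, -1.1, 85, -0.001, 0.0012, 0.002, 0, 0, -1.1, 85, -0.001, 0.0012, 0.002, 0, 0, -1.1, 85, -0.001, 0.0012, 0.002, 0, 0, -1.1, 85, -0.001, 0.0012, 0.002, 0, 0, -1.1, 85, -0.001, 0.0012, 0.002, 0, 0, -1.1, 85]

```text
time_s: 10.0
ee_pos: [0.4724, 0.0457, 0.2147]
tcp_rot: [-0.272, 0.962, 0.0, -0.0]
force: [-3.4, 0.8, -2.3]
grip_width: 0.0635
```

```bash
python3 v.py v6; python3 -c "
from h import *
for i in range(3):
    imaging.capture('top'); print(bot.get_obs()['force'],bot.get_obs()['wrist_torque'])"
```

```text
10.0 [0.4724 0.0457 0.2147] [-0.2723  0.9622  0.     -0.0001] [-3.3893  0.8127 -2.3411] 0.06346620403809942
0.168 1 378 0.0066 | 
top rim z 0.25686431803103654 (0.6268430948257446, 0.16247642040252686) 0.04952319338917732 bearing 32.77643777801224
scene rim z 0.25497374122398264 (0.6294273138046265, 0.16019822657108307) 0.04957395792007446 bearing 31.019139516834535
top rim med z 0.25126327447983826 331 [0.2491 0.2529]
scene rim med z 0.2515532431233477 94 [0.2504 0.2526]
[-3.04019515  0.92371678 -2.08360339] [0.17535487 0.57366485 0.24694516]
[-3.67001846  0.77041863 -3.72112385] [0.14582165 0.59862168 0.20117153]
[-4.09607464  1.06683939 -2.66773689] [0.1126265  0.58869123 0.26742808]
```

jog_arm:
  moves: [0, 0, 0.0005, 0, 0, 0, 85, 0, 0, 0.001, 0, 0, 0, 85, 0, 0, 0.0015, 0, 0, 0, 85, 0, 0, 0.0015, 0, 0, 0, 85, 0, 0, 0.0015, 0, 0, 0, 85, 0, 0, 0.0015, 0, 0, 0, 85, 0, 0, 0.0015, 0, 0, 0, 85, 0, 0, 0.0015, 0, 0, 0, 85]

```text
time_s: 11.3
ee_pos: [0.4727, 0.0458, 0.2163]
tcp_rot: [-0.272, 0.962, 0.0, 0.0]
force: [-0.7, 1.3, -4.8]
grip_width: 0.0635
```

```bash
cat > q.py <<'E'
from h import *
np.set_printoptions(precision=4,suppress=True)
F=[];Z={"top":[],"scene":[]}
for i in range(6):
    nm=("top","scene")[i%2]; p=imaging.capture(nm); o=bot.get_obs(); F.append(np.r_[o["force"],o["wrist_torque"]])
    C=cloud(p,p["range_z"]>0); K=p["pixels"][p["range_z"]>0].astype(int)
    rr=np.hypot(C[:,0]-.6262,C[:,1]-.1625); m=(rr>.046)&(rr<.051)&(C[:,2]>.185)&(K.min(1)>150); Z[nm].append(np.median(C[m,2]))
print(o["time_s"],o["ee_pos"],o["grip_width"]); print(np.mean(F,0),np.std(F,0)); print({k:np.round(v,4) for k,v in Z.items()})
E
python3 q.py
```

```text
11.6 [0.4726 0.0458 0.2163] 0.06378205116272545
[-0.3643  1.2719 -5.8633  0.1996  0.0097  0.0893] [0.4476 0.3702 0.6023 0.0267 0.0166 0.0228]
{'top': array([0.2516, 0.2517, 0.2517]), 'scene': array([0.2523, 0.2519, 0.252 ])}
```

jog_arm:
  moves: [0, 0, -0.0005, 0, 0, 0, 85, 0, 0, -0.001, 0, 0, 0.3, 85, 0, 0, -0.0015, 0, 0, 0.6, 85, 0, 0, -0.002, 0, 0, 1, 85, 0, 0, -0.002, 0, 0, 1, 85, 0, 0, -0.002, 0, 0, 1, 85, 0, 0, -0.002, 0, 0, 1, 85, 0, 0, -0.002, 0, 0, 1, 85]

```text
time_s: 12.6
ee_pos: [0.4727, 0.0458, 0.2143]
tcp_rot: [-0.281, 0.96, 0.0, 0.0]
force: [3.1, 1.7, -1.8]
grip_width: 0.0631
```

```bash
python3 q.py; python3 v.py v7
```

```text
12.9 [0.4726 0.0458 0.2143] 0.06301497327243376
[ 3.5127  2.3944 -3.0594  0.428  -0.5161 -0.0556] [0.4363 0.5452 0.4656 0.0314 0.0348 0.0346]
{'top': array([0.2501, 0.2504, 0.2505]), 'scene': array([0.2511, 0.2507, 0.2509])}
12.9 [0.4726 0.0458 0.2143] [-0.2807  0.9598  0.0001  0.0002] [ 3.5511  3.3031 -2.5675] 0.06301497327243376
0.166 2 264 0.0072 | 
top rim z 0.25489364104109447 (0.6266441941261292, 0.1629970371723175) 0.04975389689207077 bearing 33.06791951523369
scene rim z 0.25383373182461566 (0.6332466006278992, 0.1596837043762207) 0.04876764118671417 bearing 29.776829165495364
top rim med z 0.25012833542280705 326 [0.2482 0.2518]
scene rim med z 0.250869076989068 89 [0.2501 0.2519]
```

jog_arm:
  moves: [-0.0008, 0.0013, -0.0003, 0, 0, 0, 90, -0.002, 0.0033, -0.0003, 0, 0, 0, 102, -0.0033, 0.0053, -0.0003, 0, 0, 0, 115, -0.0046, 0.0074, -0.0003, 0, 0, 0, 128, -0.0058, 0.0095, -0.0003, 0, 0, 0, 141, -0.0071, 0.0116, -0.0003, 0, 0, 0, 154, -0.0084, 0.0136, -0.0003, 0, 0, 0, 167, -0.0096, 0.0156, -0.0003, 0, 0, 0, 180]
  squeeze: 25

```text
time_s: 14.05
ee_pos: [0.4622, 0.0613, 0.2137]
tcp_rot: [-0.281, 0.96, 0.0, -0.001]
force: [-2.4, -3.5, -2.1]
grip_width: 0.0281
```

```bash
python3 q.py; python3 v.py v8
```

```text
14.35 [0.4622 0.0613 0.2137] 0.026924972547684264
[-4.493  -3.0137 -2.5414 -0.4117  0.6518 -0.0956] [0.4666 0.618  0.5736 0.0466 0.0784 0.0655]
{'top': array([0.2493, 0.2493, 0.2495]), 'scene': array([0.2499, 0.2497, 0.2501])}
14.35 [0.4622 0.0613 0.2137] [-0.2808  0.9598  0.0003 -0.0009] [-4.2451 -2.2943 -2.0687] 0.026924972547684264

top rim z 0.2555887984935259 (0.6268755793571472, 0.16208000481128693) 0.049436889588832855 bearing 32.58838211728811
scene rim z 0.25352695241958495 (0.6254915595054626, 0.1607723981142044) 0.050715453922748566 bearing 32.394023206024656
top rim med z 0.24937464827108324 321 [0.2476 0.2512]
scene rim med z 0.24966111339500197 129 [0.2482 0.2507]
```

View pics/v8.png

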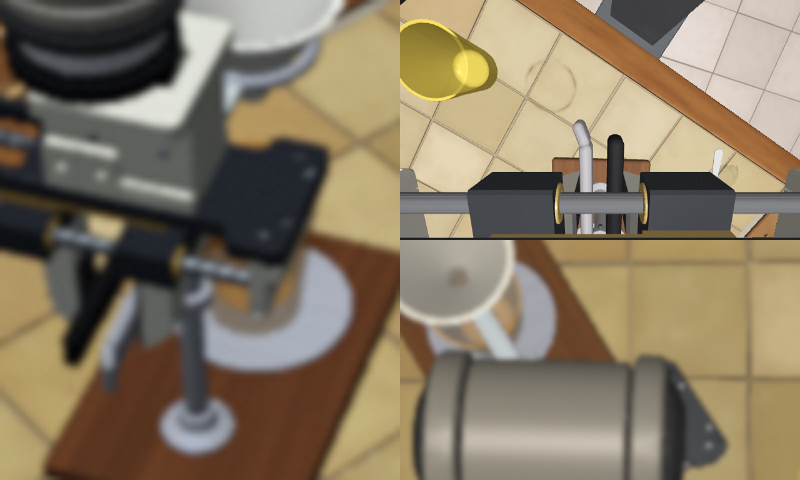

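jog_arm:
  moves: [0, 0, 0, 0, 0, 0, 200, 0, 0, 0, 0, 0, 0, 230, 0, 0, 0, 0, 0, 0, 255, 0, 0, 0, 0, 0, 0, 255, 0, 0, 0, 0, 0, 0, 255, 0, 0, 0, 0, 0, 0, 255, 0, 0, 0, 0, 0, 0, 255, 0, 0, 0, 0, 0, 0, 255]
  squeeze: 30

```text
time_s: 15.5
ee_pos: [0.4622, 0.0612, 0.2137]
tcp_rot: [-0.281, 0.96, 0.0, -0.001]
force: [-4.3, -2.5, -1.8]
grip_width: 0.0258
```

```bash
python3 q.py; python3 v.py v9; python3 - <<'E'
from h import *
t=imaging.capture("top"); w=imaging.capture("wrist"); a=cv2.resize(t['pixels'][165:240,195:295],(480,360),interpolation=2)
cv2.imwrite('pics/f9.png',np.hstack([a,w["pixels"][100:460,150:470]])[:,:,::-1])
E
```

```text
15.8 [0.4622 0.0612 0.2137] 0.025756821662385743
[-4.5124 -3.3184 -2.333  -0.4303  0.7339 -0.0048] [0.3449 0.4957 0.3166 0.0283 0.0145 0.0237]
{'top': array([0.2494, 0.2495, 0.2495]), 'scene': array([0.2499, 0.2501, 0.25  ])}
15.8 [0.4622 0.0612 0.2137] [-0.2808  0.9598  0.0002 -0.0009] [-5.0369 -3.5448 -2.0773] 0.025756821662385743

top rim z 0.254919719475238 (0.6265721321105957, 0.16293950378894806) 0.049684397876262665 bearing 33.06316171782888
scene rim z 0.2533585830903943 (0.6261774301528931, 0.1621577888727188) 0.05098309367895126 bearing 32.82624713098116
top rim med z 0.24920746189178328 318 [0.2477 0.2509]
scene rim med z 0.2502745459557806 102 [0.2487 0.2511]
```

View pics/f9.png

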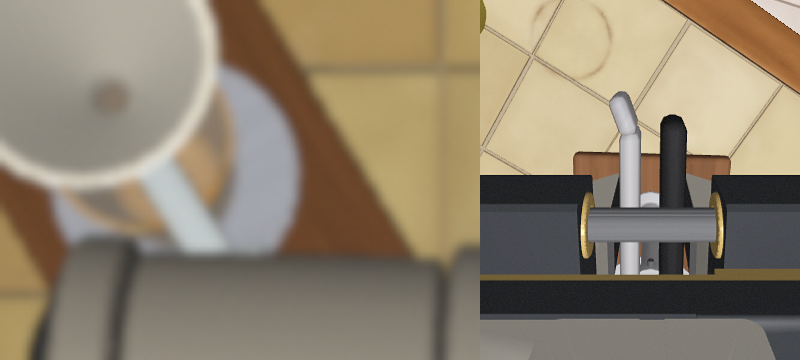

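```bash
python3 -c "
from plant import bot
print(bot.sign_off(), bot.get_obs()['grip_width'])"
```

```text
the job is handed in; nothing more can be done
the job is handed in; nothing more can be done
```

I raised the dripper arm to just below the marker ring, squeezed the cam lever fully shut there, and handed the job in at about 16 s. The gripper is still squeezing handle and lever together at 30 N.

**How it went:** I pinched handle and lever at 5 N with the lever open (63.6 mm across) and lifted. I swung the arm back about 1° so the outlet lined up with the glass. To find the ring, I raised the clamp until it touched. The touch was about 3 N, well under the 12 N at which the ring slides. I then backed down about 1.2 mm and shut the lever, moving the gripper sideways so the arm did not swing.

**Last checks:**
- **Lever:** the opening reads 25.8 mm against 27 mm nominal when shut, and the wrist picture shows lever and handle parallel.
- **Outlet over the glass:** the dripper's bearing from the post is 33.1° (top camera) and 32.8° (scene camera), against 33.1° for the glass, so about 1 mm off.
- **Height:** the dripper rim sits about 2 mm below its height when the clamp touched the ring, and it held steady afterwards. That is more gap than I aimed for, because the arm settled about 1 mm as the lever shut.

**Not confirmed:** the gripper hid the ring from all three cameras during and after the lift. The gap, and the ring not having moved, are inferred from the touch force and the rim height, not seen. The scene camera's bearings were up to 5° off while the gripper partly hid the rim, so I relied on the top camera for lining up the outlet.

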